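# Press a new bushing into a modelling turntable's hub

### The arm

A 7-joint arm with a two-finger parallel gripper is mounted at the origin on the work surface. World frame = base frame: x ahead of the robot, y to its left, z up, the work surface at z = 0. Lengths are in m, angles in rad, forces in N, time in s.
With the tool pointing down it reaches from about 0.4 to 0.9 m from the base axis. Payload 5.5 kg.
Tool frame: the origin (TCP) lies at the very end of the fingers, on their centre line; the grasp point (between the pads) lies 19 mm behind it; z points along the fingers, y is the line along which they close (so a half turn about z gives the same grasp; the last joint's range is limited). The gripper opens to 85 mm and grips with 20 to 120 N. Pads are 22 mm wide; open, the fingers measure 114 mm over their backs; the gripper's body (76 mm by 85 mm) begins 54 mm behind the grasp point. The pads swing forward as they close: fully open they stand 13 mm farther back than shut.
Start: joints at [1.427, 0.501, -0.427, 1.55, 0.221, 1.138, -0.21], TCP at [0.257, -0.597, 0.231] pointing down, gripper open.
Joint ranges: [-2.88, 2.88], [-0.31, 2.03], [-1.54, 1.56], [0.2, 2.42], [-1.41, 4.55], [0.19, 2.02], [-2.57, 2.57]. Speed limits (rad/s): [2.57, 2.57, 3.14, 3.14, 3.14, 3.14, 3.14].

### API

Orientations are given as a 3x3 rotation matrix whose columns are the frame's x, y, z axes.
In Python, from cell import read_state, cams, job gives the robot as it stands.
- The arm moves only by the tool servo_tool, never from a script. Its argument "moves" is a list of rows, each an object of numbers: "dx", "dy", "dz": the shift along the tool's x, y, z in m; "ax", "ay", "az": the turn, a rotation vector about the tool's x, y, z in rad. A call has 1 to 12 rows; each row is the pose to reach, as a shift and turn from the pose commanded when the call began, along the tool's axes at that moment; what a row does not reach only later rows make up. A row lasts 1/12 s, in which the tool goes at most 41.7 mm and 7.16 degrees, less where a joint would pass 70% of its speed; a pose out of reach is approached as far as the arm can. A call with a gripper value outside its range is refused whole. "jaw" is the opening, from 0 (shut) to 1 (fully open), set as the call begins (left out, the last holds). The fingers move at their own pace and stop on an object; "newtons" is the grip in N (left out, the last holds). Time passes only in rows, so rows that repeat a pose let the fingers close. It gives the time, the measured TCP pose, the force, the opening and the grip force at its end, in the units of the state.
- read_state(): the state, without advancing time (a new reading comes with each control period).
- cams.grab_frame(name): name is "side" or "top" or "wrist"; returns the picture (480x640x3 uint8, red, green, blue); there is no depth.
- cams.get_calibration(name): a dict with "camera_matrix" (3x3 intrinsics, pixels), "view" (4x4, takes a point from world to camera coordinates); the wrist camera has in their place "T_tool_cam" (4x4, takes a point from camera to tool coordinates, whose origin is the TCP and whose axes are the flange's). Camera axes: x right, y down, z forward; pixel columns grow to the right and rows downward; lengths in m; the calibration is good to about 2 mm. A picture is of the moment at which its call begins: read the wrist's pose just before it. get_calibration takes no time and is no camera call.
- job.sign_off(): hands the job in; it is judged then, once.
The state is a dict: "time": time; "joint_positions": joint angles; "joint_velocities": joint speeds; "tau": joint torques, N m; "tool_pos": TCP position; "tool_rot": TCP orientation; "force": force on the tool from outside, world axes, zero at the start; "ft_torque": the same for the moment, N m; "grip_width": opening from 0.0 (shut) to 1.0 (fully open); "gripper_force": force on a finger pad.
Only numpy, scipy, OpenCV 4.12 (cv2) and the standard library are available. Lean on these libraries where they do the work, as an engineer would, in place of code of your own. Each camera call takes 0.05 s, during which the arm holds its last target. There are 200 camera calls.

### The job

Fit the middle-sized of the three flanged bronze bushings into the bore of the turntable's hub and press it fully home, so that its flange sits flush on the hub's top face all round. The hub is cushioned on a spring: press firmly but gently and never drive it down onto its stop, then let go so that it rises again. Leave the other two bushings where they are on the board.

Things in the scene. Friction and masses are not known exactly. Their poses are not given: they have to be found in the camera images.
- bushing: The bushing to fit: bronze-coloured, body 24 mm in diameter and 26 mm long with a 1 mm chamfered foot, above it a flange 36 mm in diameter and 12 mm thick, 38 mm high in all; a 14 mm hole shows in its top. About 0.17 kg. It stands upright, flange up, on a pale wooden board 15 mm thick. Origin: centre of the foot's underside; z runs up the axis to the flange.
- bushing_shoulder (a point): Centre of the underside of that flange (the shoulder), 26 mm above the bushing's origin.
- big_bushing: A bigger bushing that does not fit: body 32 mm, flange 47 mm in diameter, same heights. Stands on the same board, 80 mm or 160 mm from the others, in the same row. Origin: centre of its foot.
- slim_bushing: A smaller bushing that would be loose: body 16 mm, flange 26 mm in diameter, same heights, on the same board. Origin: centre of its foot.
- board: The pale wooden board, 170 mm (its x) by 250 mm (its y) by 15 mm thick, fixed. The three bushings stand in a row along its y axis, in any order; a thin wooden modelling stick, 10 mm thick, lies about 80 mm in front (-x) of the row. Origin: centre of its underside.
- hub_mouth (a point): Centre of the bore's mouth in the top face of the hub; z up along the bore. The hub is an aluminium block 56 x 56 mm, 44 mm high, its top 78 mm above the table when not pressed. The bore is 25 mm in diameter and goes right through. Moves with the hub.
- hub (a joint): How far the hub has sunk on its spring, in m: 0 at the top, stop at 0.012. It starts to sink at a downward push of 3 to 7 N, different each time, and gives 1 mm for every further 2 N, so that it meets the stop at 26 to 30 N; it rises gently when released. It sinks already while the bushing is being pressed in.
- leaf_top (a point): Point on the bore's axis 9 mm below the mouth, where three steel spring leaves in the bore begin (they end 24 mm below the mouth). To about here the bushing goes in freely; then the leaves grip its body and pushing it takes 7 to 17 N, different each time, until the shoulder lands on the hub's face and the force climbs. It stays where it is pushed.
- stand: The turntable's base, fixed: a round grey plate 150 mm wide and 16 mm thick with a square socket, 70 x 70 mm, rim 56 mm above the table, in which the hub rides. Origin: centre of its underside; its yaw is the hub's yaw.
There are look-alikes about, which are no part of the job. What is shaped like the bushing but grey or turquoise is not meant.

How it is judged:
At the end, for the whole second after the job is handed in: The 24 mm bushing is in the bore, flange up, its shoulder within 1.6 mm of the hub's face, centred to 2 mm and upright to 0.05 rad, at rest, and the hub has risen to within 2 mm of its top position (z of bushing_shoulder in the frame of hub_mouth between -0.003 and 0.0016 m and horizontal distance between bushing_shoulder and hub_mouth below 0.002 m and angle between the z axis of bushing and the z axis of hub_mouth, either way round below 0.05 rad and angle between bushing's own z axis and vertical below 0.05 rad and value of joint hub below 0.002 m and linear speed of bushing below 0.02 m/s); the robot touches nothing.
It fails at once if the hub is driven down onto its stop (sunk more than 11.5 mm) (value of joint hub above 0.0115 m).
It fails at once if the big bushing is moved more than 25 mm (distance of big_bushing from where it was at the start of the episode above 0.025 m).
It fails at once if the slim bushing is moved more than 25 mm (distance of slim_bushing from where it was at the start of the episode above 0.025 m).
It also fails if it takes over 43 s, if anything falls off the work surface, if the arm or the gripper's body presses on something with over 40 N, if the wrist force passes 120 N, or if a joint passes its speed limit or range.

## Working session

There is one attempt and no reset: what is moved stays moved. The work goes in short steps, Python scripts to look and compute and a tool call to move; the robot and the scene stay as the last step left them, time stands still between calls to the robot, and variables do not carry over. Pictures are saved under pics/ and viewed, at most 10 in all, crops included, and the job is handed in when it is done.

Besides the shell and the picture viewer there is one more tool, called after ">>>" as name([rows], argument=value, ...), one row to a line, values as JSON. servo_tool: Moves the arm, as the interface text tells. Its arguments: {"type":"object","properties":{"moves":{"type":"array"},"jaw":{"type":"number"},"newtons":{"type":"number"}},"required":["moves"]}

```bash
mkdir -p pics; ls; python3 - <<'E'
from cell import read_state,cams,job
import cv2,numpy as np
s=read_state();print(s['time'],s['tool_pos'],np.round(s['tool_rot'],3),s['force'],s['grip_width'])
for n in('top','side'):
    cv2.imwrite(f'pics/{n}0.png',cams.grab_frame(n)[:,:,::-1])
    c=cams.get_calibration(n);print(n,np.round(c['camera_matrix'],1),np.round(c['view'],3))
print(cams.get_calibration('wrist'))
E
```

```text
pics
0.0 [ 0.25687794 -0.59633731  0.23026879] [[ 0.918  0.396 -0.001]
 [ 0.396 -0.918  0.002]
 [ 0.    -0.002 -1.   ]] [ 0.44276095 -0.12246961 -0.41145922] 1.0022042611067745
top [[539.    0.  322.5]
 [  0.  539.  233.3]
 [  0.    0.    1. ]] [[ 0.01  -1.     0.01  -0.045]
 [-0.995 -0.011 -0.098  0.619]
 [ 0.098 -0.009 -0.995  0.877]
 [ 0.     0.     0.     1.   ]]
side [[466.6   0.  315.4]
 [  0.  466.6 243. ]
 [  0.    0.    1. ]] [[ 0.961 -0.277 -0.016 -0.626]
 [-0.166 -0.525 -0.835  0.147]
 [ 0.223  0.804 -0.551  0.877]
 [ 0.     0.     0.     1.   ]]
{'camera_matrix': array([[360.20356326,   0.        , 324.42953014],
       [  0.        , 360.20356326, 238.33761693],
       [  0.        ,   0.        ,   1.        ]]), 'T_tool_cam': array([[-7.67214601e-04, -9.48019322e-01, -3.18211841e-01,
         8.09153874e-02],
       [ 9.99999700e-01, -7.62629860e-04, -1.38984543e-04,
         1.47956236e-04],
       [-1.10917820e-04, -3.18211852e-01,  9.48019623e-01,
        -1.42488093e-01],
       [ 0.00000000e+00,  0.00000000e+00,  0.00000000e+00,
         1.00000000e+00]])}
```

View pics/top0.png

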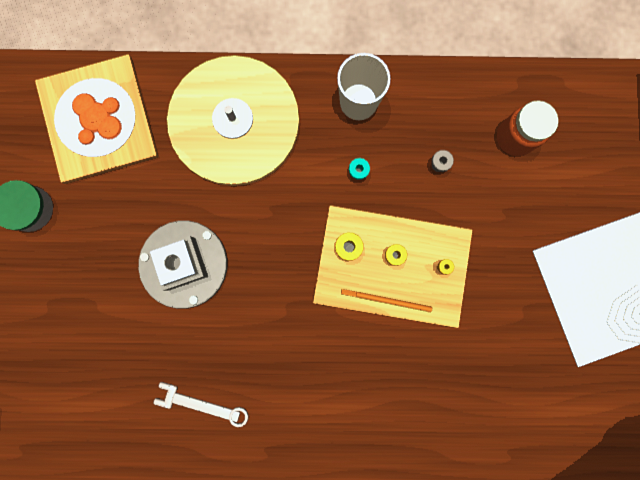

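View pics/side0.png

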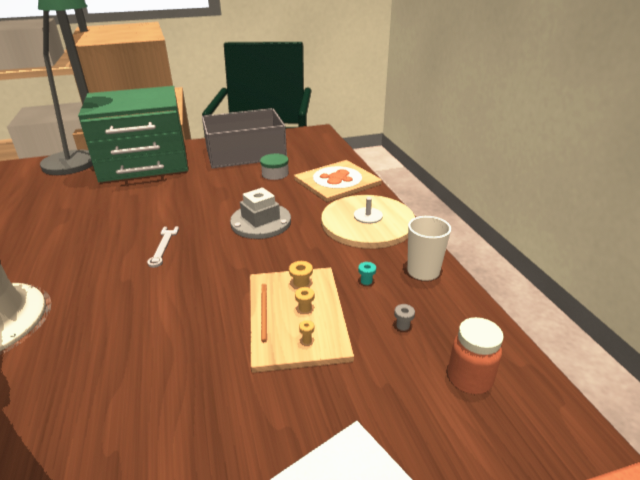

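The top view shows three bronze bushings on the board: big (349,247), middle (397,255) and slim (446,267). The turquoise (359,169) and grey (442,160) ones are decoys. The middle one at (397,255) fits the description. The hub bore is at (172,262). I'll confirm with an enlarged crop.

```bash
cat > h.py <<'E'
from cell import read_state,cams,job
import cv2,numpy as np
def cam(n,s=None):
    c=cams.get_calibration(n)
    if n=='wrist':
        T=np.eye(4);T[:3,:3]=s['tool_rot'];T[:3,3]=s['tool_pos'];V=np.linalg.inv(T@c['T_tool_cam'])
    else: V=np.array(c['view'])
    return np.array(c['camera_matrix']),V
def topix(K,V,p):
    q=K@(V[:3,:3]@np.array(p)+V[:3,3]);return q[:2]/q[2]
def toplane(K,V,uv,z):
    R=V[:3,:3].T;o=-R@V[:3,3];d=R@np.linalg.inv(K)@[uv[0],uv[1],1]
    return o+d*(z-o[2])/d[2]
E
python3 - <<'E'
from h import *
K,V=cam('top')
for n,uv,z in[('big',(349,247),.053),('mid',(397,255),.053),('slim',(446,267),.053),('bore',(172.5,262),.078),('stand',(182,264),.016)]:
    print(n,toplane(K,V,uv,z).round(4))
im=cv2.imread('pics/top0.png')
a=cv2.resize(im[200:330,310:480],None,fx=3,fy=3,interpolation=2)
b=cv2.resize(im[215:315,130:235],None,fx=3.9,fy=3.9,interpolation=2)[:390,:285]
cv2.imwrite('pics/crop0.png',np.hstack([a,b]))
E
```

```text
big [ 0.5955 -0.0822  0.053 ]
mid [ 0.5832 -0.1609  0.053 ]
slim [ 0.5645 -0.2411  0.053 ]
bore [0.5668 0.1985 0.078 ]
stand [0.5662 0.1989 0.016 ]
```

View pics/crop0.png

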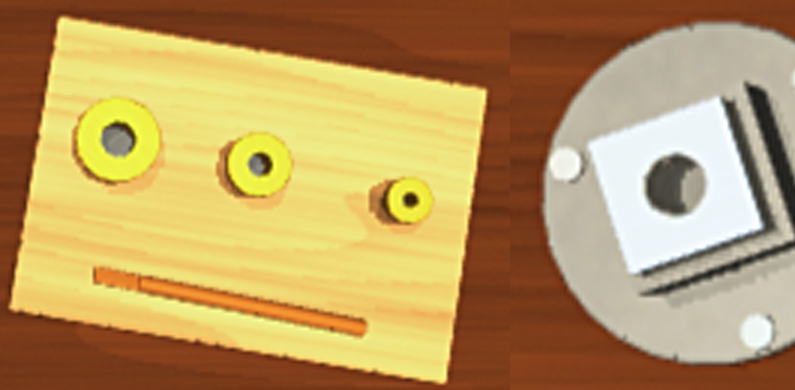

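The crop confirms it: the middle bushing, flange centre at about (397,255), sits 80 mm from each neighbour. I'll approach with the jaws closing across the row.

>>> servo_tool([
  {"dx": 0.472,"dy": -0.27,"dz": 0.02,"az": -0.97},
  {"dx": 0.472,"dy": -0.27,"dz": 0.02,"az": -0.97},
  {"dx": 0.472,"dy": -0.27,"dz": 0.02,"az": -0.97},
  {"dx": 0.472,"dy": -0.27,"dz": 0.02,"az": -0.97},
  {"dx": 0.472,"dy": -0.27,"dz": 0.02,"az": -0.97},
  {"dx": 0.472,"dy": -0.27,"dz": 0.02,"az": -0.97},
  {"dx": 0.472,"dy": -0.27,"dz": 0.02,"az": -0.97},
  {"dx": 0.472,"dy": -0.27,"dz": 0.02,"az": -0.97},
  {"dx": 0.472,"dy": -0.27,"dz": 0.02,"az": -0.97},
  {"dx": 0.472,"dy": -0.27,"dz": 0.02,"az": -0.97},
  {"dx": 0.472,"dy": -0.27,"dz": 0.02,"az": -0.97},
  {"dx": 0.472,"dy": -0.27,"dz": 0.02,"az": -0.97},
], jaw=1)

```text
schema error: expected keys dx, dy, dz, ax, ay, az
```

>>> servo_tool([
  {"dx": 0.472,"dy": -0.27,"dz": 0.02,"ax": 0,"ay": 0,"az": -0.97},
  {"dx": 0.472,"dy": -0.27,"dz": 0.02,"ax": 0,"ay": 0,"az": -0.97},
  {"dx": 0.472,"dy": -0.27,"dz": 0.02,"ax": 0,"ay": 0,"az": -0.97},
  {"dx": 0.472,"dy": -0.27,"dz": 0.02,"ax": 0,"ay": 0,"az": -0.97},
  {"dx": 0.472,"dy": -0.27,"dz": 0.02,"ax": 0,"ay": 0,"az": -0.97},
  {"dx": 0.472,"dy": -0.27,"dz": 0.02,"ax": 0,"ay": 0,"az": -0.97},
  {"dx": 0.472,"dy": -0.27,"dz": 0.02,"ax": 0,"ay": 0,"az": -0.97},
  {"dx": 0.472,"dy": -0.27,"dz": 0.02,"ax": 0,"ay": 0,"az": -0.97},
  {"dx": 0.472,"dy": -0.27,"dz": 0.02,"ax": 0,"ay": 0,"az": -0.97},
  {"dx": 0.472,"dy": -0.27,"dz": 0.02,"ax": 0,"ay": 0,"az": -0.97},
  {"dx": 0.472,"dy": -0.27,"dz": 0.02,"ax": 0,"ay": 0,"az": -0.97},
  {"dx": 0.472,"dy": -0.27,"dz": 0.02,"ax": 0,"ay": 0,"az": -0.97},
], jaw=1)

```text
time: 1.1
tool_pos: [0.5579, -0.1959, 0.2125]
tool_rot: [[0.193, 0.981, -0.001], [0.981, -0.193, -0.0], [-0.0, -0.001, -1.0]]
force: [0.3, 0.4, -0.1]
grip_width: 0.999
gripper_force: 0.0
```

>>> servo_tool([
  {"dx": 0.037,"dy": 0.017,"dz": 0.045,"ax": 0,"ay": 0,"az": 0},
  {"dx": 0.037,"dy": 0.017,"dz": 0.045,"ax": 0,"ay": 0,"az": 0},
  {"dx": 0.037,"dy": 0.017,"dz": 0.045,"ax": 0,"ay": 0,"az": 0},
  {"dx": 0.037,"dy": 0.017,"dz": 0.045,"ax": 0,"ay": 0,"az": 0},
])

```text
time: 1.43
tool_pos: [0.5805, -0.1634, 0.1667]
tool_rot: [[0.19, 0.982, -0.003], [0.982, -0.19, 0.001], [0.001, -0.003, -1.0]]
force: [0.0, -1.1, 0.4]
grip_width: 1.0
gripper_force: 0.0
```

```bash
python3 - <<'E'
from h import *
s=read_state();im=cams.grab_frame('wrist')[:,:,::-1]
cv2.imwrite('pics/w1.png',im)
K,V=cam('wrist',s)
print(s['time'],s['tool_pos'],s['tool_rot'].round(3) if hasattr(s['tool_rot'],'round') else s['tool_rot'],topix(K,V,(.5832,-.1609,.053)))
E
```

```text
1.4333 [ 0.58045469 -0.16338595  0.16672795] [[ 0.19   0.982 -0.003]
 [ 0.982 -0.19   0.001]
 [ 0.001 -0.003 -1.   ]] [328.86816016 228.49120657]
```

View pics/w1.png

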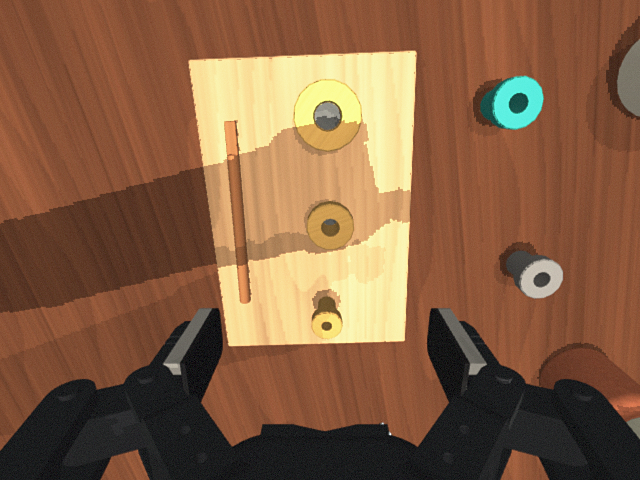

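The wrist view puts the middle flange at (330,226) with its hole at (330,228), within 1 mm of the estimate. The stick on the left stays clear. Descending.

>>> servo_tool([
  {"dx": 0.003,"dy": 0.003,"dz": 0.03,"ax": 0,"ay": 0,"az": 0},
  {"dx": 0.003,"dy": 0.003,"dz": 0.07,"ax": 0,"ay": 0,"az": 0},
  {"dx": 0.003,"dy": 0.003,"dz": 0.1,"ax": 0,"ay": 0,"az": 0},
  {"dx": 0.003,"dy": 0.003,"dz": 0.125,"ax": 0,"ay": 0,"az": 0},
  {"dx": 0.003,"dy": 0.003,"dz": 0.135,"ax": 0,"ay": 0,"az": 0},
  {"dx": 0.003,"dy": 0.003,"dz": 0.135,"ax": 0,"ay": 0,"az": 0},
  {"dx": 0.003,"dy": 0.003,"dz": 0.135,"ax": 0,"ay": 0,"az": 0},
])

```text
time: 2.07
tool_pos: [0.5852, -0.1635, 0.0341]
tool_rot: [[0.195, 0.981, 0.001], [0.981, -0.195, -0.001], [-0.0, 0.001, -1.0]]
force: [0.0, 0.4, -0.1]
grip_width: 1.005
gripper_force: 0.0
```

```bash
python3 - <<'E'
from h import *
s=read_state();im=cams.grab_frame('wrist')[:,:,::-1]
cv2.imwrite('pics/w2.png',im)
K,V=cam('wrist',s)
print(s['time'],s['tool_pos'],topix(K,V,(.584,-.161,.053)),topix(K,V,s['tool_pos']))
E
```

```text
2.0667 [ 0.58518915 -0.16349185  0.03409016] [322.37220426 328.3963855 ] [326.23836174 309.16497146]
```

View pics/w2.png

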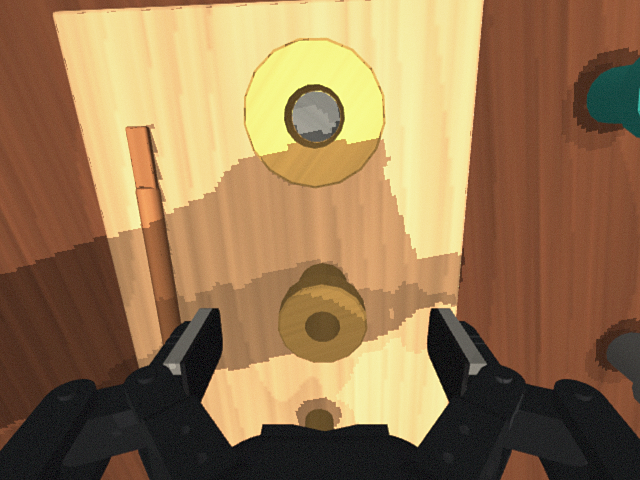

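The flange is at (322,324) and well centred between the fingers. I'll trim a few mm and close.

>>> servo_tool([
  {"dx": 0.003,"dy": -0.001,"dz": 0.003,"ax": 0,"ay": 0,"az": 0},
  {"dx": 0.003,"dy": -0.001,"dz": 0.003,"ax": 0,"ay": 0,"az": 0},
  {"dx": 0.003,"dy": -0.001,"dz": 0.003,"ax": 0,"ay": 0,"az": 0},
  {"dx": 0.003,"dy": -0.001,"dz": 0.003,"ax": 0,"ay": 0,"az": 0},
])

```text
time: 2.45
tool_pos: [0.5848, -0.159, 0.0308]
tool_rot: [[0.192, 0.981, 0.001], [0.981, -0.192, -0.001], [-0.0, 0.001, -1.0]]
force: [0.0, -0.1, 0.4]
grip_width: 1.0
gripper_force: 0.0
```

>>> servo_tool([
  {"dx": 0,"dy": 0,"dz": 0,"ax": 0,"ay": 0,"az": 0},
  {"dx": 0,"dy": 0,"dz": 0,"ax": 0,"ay": 0,"az": 0},
  {"dx": 0,"dy": 0,"dz": 0,"ax": 0,"ay": 0,"az": 0},
  {"dx": 0,"dy": 0,"dz": 0,"ax": 0,"ay": 0,"az": 0},
  {"dx": 0,"dy": 0,"dz": 0,"ax": 0,"ay": 0,"az": 0},
  {"dx": 0,"dy": 0,"dz": 0,"ax": 0,"ay": 0,"az": 0},
  {"dx": 0,"dy": 0,"dz": 0,"ax": 0,"ay": 0,"az": 0},
  {"dx": 0,"dy": 0,"dz": 0,"ax": 0,"ay": 0,"az": 0},
  {"dx": 0,"dy": 0,"dz": 0,"ax": 0,"ay": 0,"az": 0},
  {"dx": 0,"dy": 0,"dz": 0,"ax": 0,"ay": 0,"az": 0},
], jaw=0, newtons=70)

```text
time: 3.28
tool_pos: [0.5845, -0.159, 0.0303]
tool_rot: [[0.193, 0.981, 0.0], [0.981, -0.193, -0.0], [-0.0, 0.0, -1.0]]
force: [-1.3, 1.2, 6.2]
grip_width: 0.396
gripper_force: 69.2
```

Gripped. Next I'll lift and go to a point 60 mm short of the hub, so the wrist camera sees the mouth and the held bushing together.

>>> servo_tool([
  {"dx": 0,"dy": 0,"dz": -0.02,"ax": 0,"ay": 0,"az": 0},
  {"dx": 0,"dy": 0,"dz": -0.05,"ax": 0,"ay": 0,"az": 0},
  {"dx": 0.01,"dy": -0.003,"dz": -0.085,"ax": 0,"ay": 0,"az": 0},
  {"dx": 0.04,"dy": -0.012,"dz": -0.1,"ax": 0,"ay": 0,"az": 0},
  {"dx": 0.079,"dy": -0.024,"dz": -0.1,"ax": 0,"ay": 0,"az": 0},
  {"dx": 0.118,"dy": -0.036,"dz": -0.1,"ax": 0,"ay": 0,"az": 0},
  {"dx": 0.157,"dy": -0.048,"dz": -0.1,"ax": 0,"ay": 0,"az": 0},
  {"dx": 0.196,"dy": -0.06,"dz": -0.1,"ax": 0,"ay": 0,"az": 0},
  {"dx": 0.235,"dy": -0.071,"dz": -0.1,"ax": 0,"ay": 0,"az": 0},
  {"dx": 0.265,"dy": -0.08,"dz": -0.1,"ax": 0,"ay": 0,"az": 0},
  {"dx": 0.282,"dy": -0.085,"dz": -0.1,"ax": 0,"ay": 0,"az": 0},
  {"dx": 0.287,"dy": -0.086,"dz": -0.1,"ax": 0,"ay": 0,"az": 0},
])

```text
time: 4.28
tool_pos: [0.5536, 0.1447, 0.1299]
tool_rot: [[0.186, 0.983, -0.0], [0.983, -0.186, 0.003], [0.003, -0.001, -1.0]]
force: [1.5, 0.5, -0.6]
grip_width: 0.396
gripper_force: 69.9
```

>>> servo_tool([
  {"dx": 0,"dy": 0,"dz": 0,"ax": 0,"ay": 0,"az": 0},
  {"dx": 0,"dy": 0,"dz": 0,"ax": 0,"ay": 0,"az": 0},
  {"dx": 0,"dy": 0,"dz": 0,"ax": 0,"ay": 0,"az": 0},
])

```text
time: 4.53
tool_pos: [0.5555, 0.1367, 0.1293]
tool_rot: [[0.196, 0.981, -0.001], [0.981, -0.196, -0.002], [-0.002, -0.0, -1.0]]
force: [0.1, -1.1, -1.6]
grip_width: 0.393
gripper_force: 69.9
```

```bash
python3 - <<'E'
from h import *
s=read_state();im=cams.grab_frame('wrist')[:,:,::-1]
cv2.imwrite('pics/w3.png',im)
K,V=cam('wrist',s)
print(s['time'],s['tool_pos'],np.array(s['tool_rot']).round(3),s['force'],topix(K,V,(.567,.1985,.078)),topix(K,V,np.array(s['tool_pos'])+[0,0,.0227]))
E
```

```text
4.5333 [0.55552635 0.13670145 0.12934879] [[ 0.196  0.981 -0.001]
 [ 0.981 -0.196 -0.002]
 [-0.002 -0.    -1.   ]] [ 0.11515726 -1.08772339 -1.57079101] [324.28018964 154.07204026] [326.51808844 338.85666981]
```

View pics/w3.png

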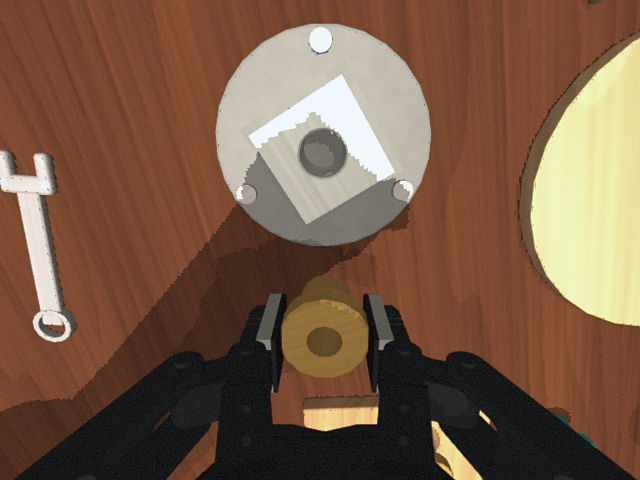

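The wrist view shows the bore mouth near (322,153) and the held bushing upright, with its hole near (324,342). I'll take one enlarged crop for sub-millimetre offsets.

```bash
python3 - <<'E'
import cv2,numpy as np
im=cv2.imread('pics/w3.png')
f=lambda y:cv2.convertScaleAbs(cv2.resize(im[y:y+100,273:373],None,fx=4,fy=4,interpolation=2),alpha=1.5)
cv2.imwrite('pics/crop3.png',np.hstack([f(103),f(285)]))
E
```

```text
(no output)
```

View pics/crop3.png

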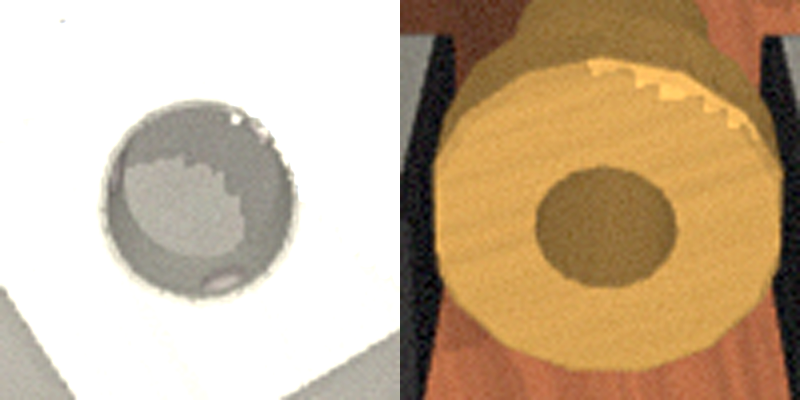

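```bash
python3 - <<'E'
from h import *
s=read_state();s['tool_pos']=np.array([0.55552635,0.13670145,0.12934879])
R=np.array(s['tool_rot']);K,V=cam('wrist',s);p=s['tool_pos']
h=toplane(K,V,(322.75,152.75),.078);b=toplane(K,V,(324.9,341.3),p[2]+.0227)
print('hub',h,'bush-TCP in tool',R.T@(b-p),'hub-TCP',R.T@(h-p),'hub-bush',R.T@(h-b))
K,V=cam('top');print('top cam hub',toplane(K,V,(172.8,262.3),.078))
E
```

```text
hub [0.56638193 0.19932815 0.078     ] bush-TCP in tool [-0.00114084 -0.0006356  -0.02269828] hub-TCP [ 0.06361047 -0.00161616  0.0512615 ] hub-bush [ 0.06475131 -0.00098056  0.07395978]
top cam hub [0.56630871 0.19801383 0.078     ]
```

>>> servo_tool([
  {"dx": 0.02,"dy": 0,"dz": 0,"ax": 0,"ay": 0,"az": 0},
  {"dx": 0.045,"dy": 0,"dz": 0.005,"ax": 0,"ay": 0,"az": 0},
  {"dx": 0.058,"dy": 0,"dz": 0.015,"ax": 0,"ay": 0,"az": 0},
  {"dx": 0.062,"dy": 0,"dz": 0.02,"ax": 0,"ay": 0,"az": 0},
  {"dx": 0.062,"dy": 0,"dz": 0.02,"ax": 0,"ay": 0,"az": 0},
  {"dx": 0.062,"dy": 0,"dz": 0.02,"ax": 0,"ay": 0,"az": 0},
  {"dx": 0.062,"dy": 0,"dz": 0.02,"ax": 0,"ay": 0,"az": 0},
  {"dx": 0.062,"dy": 0,"dz": 0.02,"ax": 0,"ay": 0,"az": 0},
  {"dx": 0.062,"dy": 0,"dz": 0.02,"ax": 0,"ay": 0,"az": 0},
])

```text
time: 5.33
tool_pos: [0.5676, 0.1988, 0.1103]
tool_rot: [[0.194, 0.981, 0.001], [0.981, -0.194, -0.001], [-0.0, 0.001, -1.0]]
force: [-0.7, 0.8, -1.5]
grip_width: 0.392
gripper_force: 69.9
```

>>> servo_tool([
  {"dx": 0.0015,"dy": 0,"dz": 0.005,"ax": 0,"ay": 0,"az": 0},
  {"dx": 0.0015,"dy": 0,"dz": 0.01,"ax": 0,"ay": 0,"az": 0},
  {"dx": 0.0015,"dy": 0,"dz": 0.013,"ax": 0,"ay": 0,"az": 0},
  {"dx": 0.0015,"dy": 0,"dz": 0.015,"ax": 0,"ay": 0,"az": 0},
  {"dx": 0.0015,"dy": 0,"dz": 0.016,"ax": 0,"ay": 0,"az": 0},
  {"dx": 0.0015,"dy": 0,"dz": 0.016,"ax": 0,"ay": 0,"az": 0},
  {"dx": 0.0015,"dy": 0,"dz": 0.016,"ax": 0,"ay": 0,"az": 0},
])

```text
time: 5.92
tool_pos: [0.5674, 0.2017, 0.0939]
tool_rot: [[0.193, 0.981, -0.0], [0.981, -0.193, 0.0], [0.0, -0.0, -1.0]]
force: [0.7, -0.5, -0.6]
grip_width: 0.392
gripper_force: 69.9
```

>>> servo_tool([
  {"dx": 0,"dy": 0,"dz": 0.001,"ax": 0,"ay": 0,"az": 0},
  {"dx": 0,"dy": 0,"dz": 0.002,"ax": 0,"ay": 0,"az": 0},
  {"dx": 0,"dy": 0,"dz": 0.003,"ax": 0,"ay": 0,"az": 0},
  {"dx": 0,"dy": 0,"dz": 0.003,"ax": 0,"ay": 0,"az": 0},
  {"dx": 0,"dy": 0,"dz": 0.003,"ax": 0,"ay": 0,"az": 0},
])

```text
time: 6.33
tool_pos: [0.5678, 0.2016, 0.0915]
tool_rot: [[0.193, 0.981, 0.001], [0.981, -0.193, -0.0], [0.0, 0.001, -1.0]]
force: [-0.5, -0.9, 4.3]
grip_width: 0.394
gripper_force: 70.4
```

>>> servo_tool([
  {"dx": -0.0012,"dy": 0,"dz": -0.001,"ax": 0,"ay": 0,"az": 0},
  {"dx": -0.0012,"dy": 0,"dz": 0,"ax": 0,"ay": 0,"az": 0},
  {"dx": -0.0012,"dy": 0,"dz": 0.001,"ax": 0,"ay": 0,"az": 0},
  {"dx": -0.0012,"dy": 0,"dz": 0.001,"ax": 0,"ay": 0,"az": 0},
  {"dx": -0.0012,"dy": 0,"dz": 0.001,"ax": 0,"ay": 0,"az": 0},
])

```text
time: 6.75
tool_pos: [0.5676, 0.2008, 0.0904]
tool_rot: [[0.193, 0.981, 0.001], [0.981, -0.193, 0.001], [0.001, 0.001, -1.0]]
force: [-0.8, 0.2, 5.8]
grip_width: 0.394
gripper_force: 70.5
```

>>> servo_tool([
  {"dx": -0.0005,"dy": 0,"dz": 0,"ax": 0,"ay": 0,"az": 0},
  {"dx": -0.001,"dy": 0,"dz": 0,"ax": 0,"ay": 0,"az": 0},
  {"dx": -0.001,"dy": 0,"dz": 0,"ax": 0,"ay": 0,"az": 0},
  {"dx": -0.001,"dy": 0,"dz": 0,"ax": 0,"ay": 0,"az": 0},
])

```text
time: 7.08
tool_pos: [0.5675, 0.2004, 0.0905]
tool_rot: [[0.192, 0.981, 0.001], [0.981, -0.192, 0.001], [0.002, 0.001, -1.0]]
force: [-1.0, 0.3, 4.7]
grip_width: 0.394
gripper_force: 70.5
```

>>> servo_tool([
  {"dx": 0,"dy": -0.0005,"dz": 0,"ax": 0,"ay": 0,"az": 0},
  {"dx": 0,"dy": -0.001,"dz": 0,"ax": 0,"ay": 0,"az": 0},
  {"dx": 0,"dy": -0.001,"dz": 0,"ax": 0,"ay": 0,"az": 0},
  {"dx": 0,"dy": -0.001,"dz": 0,"ax": 0,"ay": 0,"az": 0},
])

```text
time: 7.42
tool_pos: [0.5658, 0.1993, 0.0894]
tool_rot: [[0.193, 0.981, -0.001], [0.981, -0.193, -0.0], [-0.0, -0.0, -1.0]]
force: [1.2, 1.2, -0.0]
grip_width: 0.398
gripper_force: 70.1
```

The force dropped to zero, so the foot is in the bore. Descending further.

>>> servo_tool([
  {"dx": 0.0003,"dy": 0.0003,"dz": 0.002,"ax": 0,"ay": 0,"az": 0},
  {"dx": 0.0003,"dy": 0.0003,"dz": 0.004,"ax": 0,"ay": 0,"az": 0},
  {"dx": 0.0003,"dy": 0.0003,"dz": 0.005,"ax": 0,"ay": 0,"az": 0},
  {"dx": 0.0003,"dy": 0.0003,"dz": 0.005,"ax": 0,"ay": 0,"az": 0},
  {"dx": 0.0003,"dy": 0.0003,"dz": 0.005,"ax": 0,"ay": 0,"az": 0},
])

```text
time: 7.83
tool_pos: [0.566, 0.1996, 0.0844]
tool_rot: [[0.193, 0.981, -0.001], [0.981, -0.193, -0.0], [-0.001, -0.001, -1.0]]
force: [0.2, 0.3, -1.1]
grip_width: 0.397
gripper_force: 70.1
```

>>> servo_tool([
  {"dx": 0,"dy": 0,"dz": 0.0015,"ax": 0,"ay": 0,"az": 0},
  {"dx": 0,"dy": 0,"dz": 0.003,"ax": 0,"ay": 0,"az": 0},
  {"dx": 0,"dy": 0,"dz": 0.003,"ax": 0,"ay": 0,"az": 0},
  {"dx": 0,"dy": 0,"dz": 0.003,"ax": 0,"ay": 0,"az": 0},
])

```text
time: 8.17
tool_pos: [0.5662, 0.1997, 0.0816]
tool_rot: [[0.193, 0.981, -0.0], [0.981, -0.193, -0.0], [-0.0, -0.0, -1.0]]
force: [1.7, 1.3, -2.3]
grip_width: 0.389
gripper_force: 70.0
```

>>> servo_tool([
  {"dx": 0,"dy": 0,"dz": 0.001,"ax": 0,"ay": 0,"az": 0},
  {"dx": 0,"dy": 0,"dz": 0.002,"ax": 0,"ay": 0,"az": 0},
  {"dx": 0,"dy": 0,"dz": 0.002,"ax": 0,"ay": 0,"az": 0},
  {"dx": 0,"dy": 0,"dz": 0.002,"ax": 0,"ay": 0,"az": 0},
])

```text
time: 8.5
tool_pos: [0.5665, 0.1999, 0.08]
tool_rot: [[0.193, 0.981, 0.0], [0.981, -0.193, 0.0], [0.0, 0.0, -1.0]]
force: [1.0, 0.3, 0.5]
grip_width: 0.395
gripper_force: 70.1
```

```bash
python3 - <<'E'
from h import *
s=read_state();print(s['tool_pos'],s['force'])
a=cams.grab_frame('wrist')[:,:,::-1];b=cams.grab_frame('side')[:,:,::-1]
K,V=cam('side');u=topix(K,V,(.566,.2,.09));print(u)
x,y=int(u[0])-40,int(u[1])-60
cv2.imwrite('pics/w4.png',np.hstack([cv2.resize(a[150:450,150:490],None,fx=1.3,fy=1.3),cv2.resize(b[y:y+98,x:x+80],(318,390),interpolation=2)]))
E
```

```text
[0.56645405 0.19987848 0.08000689] [0.98825192 0.26875071 0.52098162]
[257.04564866 189.77492845]
```

View pics/w4.png

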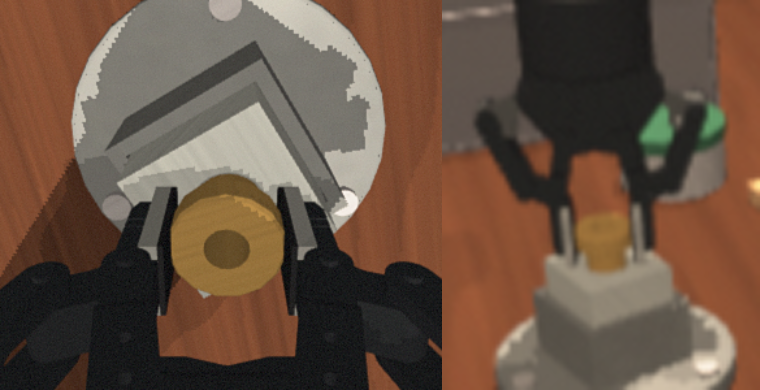

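The bushing is upright and in the bore, with the fingertips just above the hub face. Pushing a little further while holding it.

>>> servo_tool([
  {"dx": 0,"dy": 0,"dz": 0.001,"ax": 0,"ay": 0,"az": 0},
  {"dx": 0,"dy": 0,"dz": 0.002,"ax": 0,"ay": 0,"az": 0},
  {"dx": 0,"dy": 0,"dz": 0.002,"ax": 0,"ay": 0,"az": 0},
  {"dx": 0,"dy": 0,"dz": 0.002,"ax": 0,"ay": 0,"az": 0},
])

```text
time: 8.93
tool_pos: [0.5665, 0.2, 0.0782]
tool_rot: [[0.193, 0.981, 0.0], [0.981, -0.193, 0.0], [0.0, 0.0, -1.0]]
force: [-1.2, 0.2, 3.4]
grip_width: 0.395
gripper_force: 70.2
```

>>> servo_tool([
  {"dx": 0,"dy": 0,"dz": 0.001,"ax": 0,"ay": 0,"az": 0},
  {"dx": 0,"dy": 0,"dz": 0.002,"ax": 0,"ay": 0,"az": 0},
  {"dx": 0,"dy": 0,"dz": 0.002,"ax": 0,"ay": 0,"az": 0},
  {"dx": 0,"dy": 0,"dz": 0.002,"ax": 0,"ay": 0,"az": 0},
])

```text
time: 9.27
tool_pos: [0.5666, 0.2, 0.0761]
tool_rot: [[0.193, 0.981, 0.0], [0.981, -0.193, 0.0], [0.0, 0.0, -1.0]]
force: [-0.9, 0.3, 5.1]
grip_width: 0.394
gripper_force: 74.6
```

>>> servo_tool([
  {"dx": 0,"dy": 0,"dz": 0.001,"ax": 0,"ay": 0,"az": 0},
  {"dx": 0,"dy": 0,"dz": 0.002,"ax": 0,"ay": 0,"az": 0},
  {"dx": 0,"dy": 0,"dz": 0.002,"ax": 0,"ay": 0,"az": 0},
  {"dx": 0,"dy": 0,"dz": 0.002,"ax": 0,"ay": 0,"az": 0},
])

```text
time: 9.6
tool_pos: [0.5666, 0.2, 0.0744]
tool_rot: [[0.193, 0.981, 0.0], [0.981, -0.193, -0.0], [0.0, 0.0, -1.0]]
force: [-1.3, -1.3, 8.4]
grip_width: 0.392
gripper_force: 76.1
```

>>> servo_tool([
  {"dx": 0,"dy": 0,"dz": 0.001,"ax": 0,"ay": 0,"az": 0},
  {"dx": 0,"dy": 0,"dz": 0.002,"ax": 0,"ay": 0,"az": 0},
  {"dx": 0,"dy": 0,"dz": 0.002,"ax": 0,"ay": 0,"az": 0},
  {"dx": 0,"dy": 0,"dz": 0.002,"ax": 0,"ay": 0,"az": 0},
])

```text
time: 9.93
tool_pos: [0.5666, 0.2, 0.0729]
tool_rot: [[0.193, 0.981, 0.001], [0.981, -0.193, -0.0], [-0.0, 0.001, -1.0]]
force: [-2.3, -0.4, 11.1]
grip_width: 0.395
gripper_force: 77.6
```

The slope is now about the hub's spring rate. I'll release here and press with shut fingers on the flange top.

>>> servo_tool([
  {"dx": 0,"dy": 0,"dz": 0,"ax": 0,"ay": 0,"az": 0},
  {"dx": 0,"dy": 0,"dz": 0,"ax": 0,"ay": 0,"az": 0},
  {"dx": 0,"dy": 0,"dz": -0.003,"ax": 0,"ay": 0,"az": 0},
  {"dx": 0,"dy": 0,"dz": -0.005,"ax": 0,"ay": 0,"az": 0},
  {"dx": 0,"dy": 0,"dz": -0.015,"ax": 0,"ay": 0,"az": 0},
  {"dx": 0,"dy": 0,"dz": -0.03,"ax": 0,"ay": 0,"az": 0},
  {"dx": 0,"dy": 0,"dz": -0.045,"ax": 0,"ay": 0,"az": 0},
  {"dx": 0,"dy": 0,"dz": -0.06,"ax": 0,"ay": 0,"az": 0},
  {"dx": 0,"dy": 0,"dz": -0.06,"ax": 0,"ay": 0,"az": 0},
], jaw=1)

```text
time: 10.68
tool_pos: [0.5688, 0.2012, 0.1366]
tool_rot: [[0.193, 0.981, 0.006], [0.981, -0.193, 0.002], [0.003, 0.006, -1.0]]
force: [0.5, 0.8, 0.2]
grip_width: 0.999
gripper_force: 0.0
```

>>> servo_tool([
  {"dx": 0,"dy": 0,"dz": 0,"ax": 0,"ay": 0,"az": 0},
  {"dx": 0,"dy": 0,"dz": 0,"ax": 0,"ay": 0,"az": 0},
  {"dx": 0,"dy": 0,"dz": 0,"ax": 0,"ay": 0,"az": 0},
  {"dx": 0,"dy": 0,"dz": 0,"ax": 0,"ay": 0,"az": 0},
  {"dx": 0,"dy": 0,"dz": 0,"ax": 0,"ay": 0,"az": 0},
  {"dx": 0,"dy": 0,"dz": 0,"ax": 0,"ay": 0,"az": 0},
  {"dx": 0,"dy": 0,"dz": 0,"ax": 0,"ay": 0,"az": 0},
  {"dx": 0,"dy": 0,"dz": 0,"ax": 0,"ay": 0,"az": 0},
  {"dx": 0,"dy": 0,"dz": 0,"ax": 0,"ay": 0,"az": 0},
  {"dx": 0,"dy": 0,"dz": 0,"ax": 0,"ay": 0,"az": 0},
], jaw=0)

```text
time: 11.52
tool_pos: [0.5664, 0.1999, 0.1319]
tool_rot: [[0.193, 0.981, -0.0], [0.981, -0.193, 0.0], [0.0, -0.0, -1.0]]
force: [0.3, 0.1, -0.4]
grip_width: -0.003
gripper_force: 0.0
```

```bash
python3 - <<'E'
from h import *
s=read_state();print(s['tool_pos'],s['force'])
a=cams.grab_frame('wrist')[:,:,::-1];b=cams.grab_frame('side')[:,:,::-1]
K,V=cam('side');u=topix(K,V,(.566,.2,.09))
x,y=int(u[0])-40,int(u[1])-60
cv2.imwrite('pics/w5.png',np.hstack([cv2.resize(a[100:400,150:490],None,fx=1.3,fy=1.3),cv2.resize(b[y:y+98,x:x+80],(318,390),interpolation=2)]))
E
```

```text
[0.56639398 0.19988719 0.13189546] [ 0.25745511  0.14525877 -0.44451739]
```

View pics/w5.png

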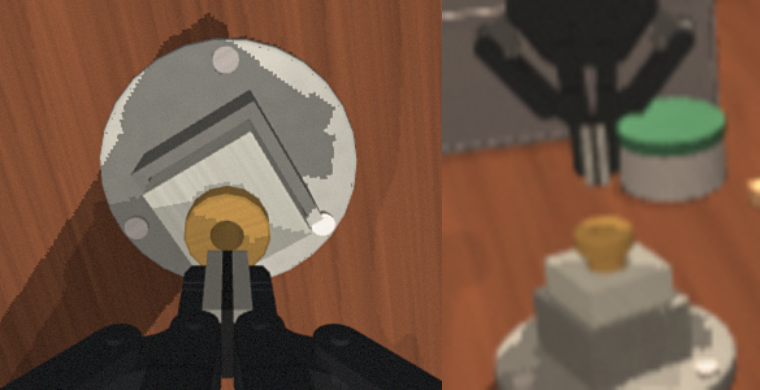

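The bushing is upright in the bore with about a centimetre to go, and the shut fingers are above it. Descending onto the flange.

>>> servo_tool([
  {"dx": -0.001,"dy": 0,"dz": 0.01,"ax": 0,"ay": 0,"az": 0},
  {"dx": -0.001,"dy": 0,"dz": 0.016,"ax": 0,"ay": 0,"az": 0},
  {"dx": -0.001,"dy": 0,"dz": 0.02,"ax": 0,"ay": 0,"az": 0},
  {"dx": -0.001,"dy": 0,"dz": 0.022,"ax": 0,"ay": 0,"az": 0},
  {"dx": -0.001,"dy": 0,"dz": 0.023,"ax": 0,"ay": 0,"az": 0},
  {"dx": -0.001,"dy": 0,"dz": 0.023,"ax": 0,"ay": 0,"az": 0},
  {"dx": -0.001,"dy": 0,"dz": 0.023,"ax": 0,"ay": 0,"az": 0},
])

```text
time: 12.2
tool_pos: [0.5663, 0.199, 0.109]
tool_rot: [[0.193, 0.981, 0.0], [0.981, -0.193, 0.0], [0.0, 0.0, -1.0]]
force: [0.2, -0.4, 0.0]
grip_width: 0.004
gripper_force: 0.0
```

>>> servo_tool([
  {"dx": 0,"dy": 0,"dz": 0.001,"ax": 0,"ay": 0,"az": 0},
  {"dx": 0,"dy": 0,"dz": 0.002,"ax": 0,"ay": 0,"az": 0},
  {"dx": 0,"dy": 0,"dz": 0.003,"ax": 0,"ay": 0,"az": 0},
  {"dx": 0,"dy": 0,"dz": 0.004,"ax": 0,"ay": 0,"az": 0},
  {"dx": 0,"dy": 0,"dz": 0.004,"ax": 0,"ay": 0,"az": 0},
  {"dx": 0,"dy": 0,"dz": 0.004,"ax": 0,"ay": 0,"az": 0},
])

```text
time: 12.7
tool_pos: [0.5662, 0.1988, 0.1049]
tool_rot: [[0.193, 0.981, -0.0], [0.981, -0.193, -0.0], [-0.0, -0.0, -1.0]]
force: [-0.4, -0.4, 0.1]
grip_width: 0.002
gripper_force: 0.0
```

>>> servo_tool([
  {"dx": 0,"dy": 0,"dz": 0.001,"ax": 0,"ay": 0,"az": 0},
  {"dx": 0,"dy": 0,"dz": 0.002,"ax": 0,"ay": 0,"az": 0},
  {"dx": 0,"dy": 0,"dz": 0.003,"ax": 0,"ay": 0,"az": 0},
  {"dx": 0,"dy": 0,"dz": 0.003,"ax": 0,"ay": 0,"az": 0},
  {"dx": 0,"dy": 0,"dz": 0.003,"ax": 0,"ay": 0,"az": 0},
])

```text
time: 13.12
tool_pos: [0.5661, 0.1988, 0.1018]
tool_rot: [[0.193, 0.981, -0.0], [0.981, -0.193, -0.0], [-0.0, -0.0, -1.0]]
force: [-0.8, -0.1, 0.3]
grip_width: 0.001
gripper_force: 0.0
```

>>> servo_tool([
  {"dx": 0,"dy": 0,"dz": 0.001,"ax": 0,"ay": 0,"az": 0},
  {"dx": 0,"dy": 0,"dz": 0.002,"ax": 0,"ay": 0,"az": 0},
  {"dx": 0,"dy": 0,"dz": 0.002,"ax": 0,"ay": 0,"az": 0},
  {"dx": 0,"dy": 0,"dz": 0.002,"ax": 0,"ay": 0,"az": 0},
])

```text
time: 13.45
tool_pos: [0.5666, 0.199, 0.1003]
tool_rot: [[0.193, 0.981, 0.001], [0.981, -0.193, 0.0], [0.0, 0.001, -1.0]]
force: [0.8, 0.3, 2.9]
grip_width: -0.001
gripper_force: 1.4
```

>>> servo_tool([
  {"dx": 0,"dy": 0,"dz": 0.001,"ax": 0,"ay": 0,"az": 0},
  {"dx": 0,"dy": 0,"dz": 0.002,"ax": 0,"ay": 0,"az": 0},
  {"dx": 0,"dy": 0,"dz": 0.002,"ax": 0,"ay": 0,"az": 0},
  {"dx": 0,"dy": 0,"dz": 0.002,"ax": 0,"ay": 0,"az": 0},
])

```text
time: 13.78
tool_pos: [0.5668, 0.1989, 0.0983]
tool_rot: [[0.193, 0.981, 0.001], [0.981, -0.193, 0.0], [0.0, 0.001, -1.0]]
force: [0.6, -1.1, 5.5]
grip_width: 0.001
gripper_force: 2.4
```

>>> servo_tool([
  {"dx": 0,"dy": 0,"dz": 0.001,"ax": 0,"ay": 0,"az": 0},
  {"dx": 0,"dy": 0,"dz": 0.002,"ax": 0,"ay": 0,"az": 0},
  {"dx": 0,"dy": 0,"dz": 0.002,"ax": 0,"ay": 0,"az": 0},
  {"dx": 0,"dy": 0,"dz": 0.002,"ax": 0,"ay": 0,"az": 0},
])

```text
time: 14.12
tool_pos: [0.5668, 0.199, 0.0964]
tool_rot: [[0.193, 0.981, 0.001], [0.981, -0.193, 0.0], [0.0, 0.001, -1.0]]
force: [0.2, -1.0, 5.8]
grip_width: 0.003
gripper_force: 2.8
```

>>> servo_tool([
  {"dx": 0,"dy": 0,"dz": 0.001,"ax": 0,"ay": 0,"az": 0},
  {"dx": 0,"dy": 0,"dz": 0.002,"ax": 0,"ay": 0,"az": 0},
  {"dx": 0,"dy": 0,"dz": 0.002,"ax": 0,"ay": 0,"az": 0},
  {"dx": 0,"dy": 0,"dz": 0.002,"ax": 0,"ay": 0,"az": 0},
])

```text
time: 14.45
tool_pos: [0.5669, 0.199, 0.0945]
tool_rot: [[0.193, 0.981, 0.001], [0.981, -0.193, 0.0], [0.0, 0.001, -1.0]]
force: [0.5, -1.1, 6.5]
grip_width: 0.006
gripper_force: 3.2
```

>>> servo_tool([
  {"dx": 0,"dy": 0,"dz": 0.001,"ax": 0,"ay": 0,"az": 0},
  {"dx": 0,"dy": 0,"dz": 0.002,"ax": 0,"ay": 0,"az": 0},
  {"dx": 0,"dy": 0,"dz": 0.002,"ax": 0,"ay": 0,"az": 0},
  {"dx": 0,"dy": 0,"dz": 0.002,"ax": 0,"ay": 0,"az": 0},
])

```text
time: 14.78
tool_pos: [0.5669, 0.199, 0.0926]
tool_rot: [[0.193, 0.981, 0.001], [0.981, -0.193, 0.0], [0.0, 0.001, -1.0]]
force: [0.3, -0.9, 6.4]
grip_width: 0.001
gripper_force: 3.6
```

>>> servo_tool([
  {"dx": 0,"dy": 0,"dz": 0.001,"ax": 0,"ay": 0,"az": 0},
  {"dx": 0,"dy": 0,"dz": 0.002,"ax": 0,"ay": 0,"az": 0},
  {"dx": 0,"dy": 0,"dz": 0.002,"ax": 0,"ay": 0,"az": 0},
  {"dx": 0,"dy": 0,"dz": 0.002,"ax": 0,"ay": 0,"az": 0},
])

```text
time: 15.12
tool_pos: [0.5669, 0.199, 0.0907]
tool_rot: [[0.193, 0.981, 0.001], [0.981, -0.193, 0.0], [0.0, 0.001, -1.0]]
force: [1.0, -0.7, 7.9]
grip_width: -0.0
gripper_force: 3.8
```

>>> servo_tool([
  {"dx": 0,"dy": 0,"dz": 0.001,"ax": 0,"ay": 0,"az": 0},
  {"dx": 0,"dy": 0,"dz": 0.002,"ax": 0,"ay": 0,"az": 0},
  {"dx": 0,"dy": 0,"dz": 0.002,"ax": 0,"ay": 0,"az": 0},
  {"dx": 0,"dy": 0,"dz": 0.002,"ax": 0,"ay": 0,"az": 0},
])

```text
time: 15.45
tool_pos: [0.567, 0.199, 0.0888]
tool_rot: [[0.193, 0.981, 0.002], [0.981, -0.193, 0.0], [0.0, 0.002, -1.0]]
force: [0.7, -1.1, 8.3]
grip_width: 0.002
gripper_force: 4.0
```

>>> servo_tool([
  {"dx": 0,"dy": 0,"dz": 0.001,"ax": 0,"ay": 0,"az": 0},
  {"dx": 0,"dy": 0,"dz": 0.002,"ax": 0,"ay": 0,"az": 0},
  {"dx": 0,"dy": 0,"dz": 0.002,"ax": 0,"ay": 0,"az": 0},
  {"dx": 0,"dy": 0,"dz": 0.002,"ax": 0,"ay": 0,"az": 0},
])

```text
time: 15.78
tool_pos: [0.5671, 0.199, 0.0869]
tool_rot: [[0.193, 0.981, 0.002], [0.981, -0.193, 0.0], [0.0, 0.002, -1.0]]
force: [-0.5, -1.1, 8.1]
grip_width: -0.0
gripper_force: 4.3
```

>>> servo_tool([
  {"dx": 0,"dy": 0,"dz": 0.001,"ax": 0,"ay": 0,"az": 0},
  {"dx": 0,"dy": 0,"dz": 0.0015,"ax": 0,"ay": 0,"az": 0},
  {"dx": 0,"dy": 0,"dz": 0.0015,"ax": 0,"ay": 0,"az": 0},
  {"dx": 0,"dy": 0,"dz": 0.0015,"ax": 0,"ay": 0,"az": 0},
])

```text
time: 16.12
tool_pos: [0.5671, 0.199, 0.0857]
tool_rot: [[0.193, 0.981, 0.002], [0.981, -0.193, -0.0], [0.0, 0.002, -1.0]]
force: [-0.7, -1.0, 11.6]
grip_width: 0.001
gripper_force: 5.4
```

>>> servo_tool([
  {"dx": 0,"dy": 0,"dz": 0.001,"ax": 0,"ay": 0,"az": 0},
  {"dx": 0,"dy": 0,"dz": 0.0015,"ax": 0,"ay": 0,"az": 0},
  {"dx": 0,"dy": 0,"dz": 0.0015,"ax": 0,"ay": 0,"az": 0},
  {"dx": 0,"dy": 0,"dz": 0.0015,"ax": 0,"ay": 0,"az": 0},
])

```text
time: 16.45
tool_pos: [0.5671, 0.199, 0.0845]
tool_rot: [[0.193, 0.981, 0.002], [0.981, -0.193, -0.0], [0.0, 0.002, -1.0]]
force: [-1.5, -1.9, 13.0]
grip_width: -0.002
gripper_force: 6.6
```

The force has left its plateau and is climbing at the spring rate, and the height matches the shoulder being seated. One more small push, then retreat.

>>> servo_tool([
  {"dx": 0,"dy": 0,"dz": 0.001,"ax": 0,"ay": 0,"az": 0},
  {"dx": 0,"dy": 0,"dz": 0.0015,"ax": 0,"ay": 0,"az": 0},
  {"dx": 0,"dy": 0,"dz": 0.0015,"ax": 0,"ay": 0,"az": 0},
  {"dx": 0,"dy": 0,"dz": 0.0015,"ax": 0,"ay": 0,"az": 0},
  {"dx": 0,"dy": 0,"dz": 0.0015,"ax": 0,"ay": 0,"az": 0},
])

```text
time: 16.87
tool_pos: [0.5671, 0.1989, 0.0833]
tool_rot: [[0.193, 0.981, 0.002], [0.981, -0.193, -0.0], [-0.0, 0.002, -1.0]]
force: [-2.5, -1.5, 15.9]
grip_width: 0.001
gripper_force: 7.8
```

>>> servo_tool([
  {"dx": 0,"dy": 0,"dz": -0.003,"ax": 0,"ay": 0,"az": 0},
  {"dx": 0,"dy": 0,"dz": -0.006,"ax": 0,"ay": 0,"az": 0},
  {"dx": 0,"dy": 0,"dz": -0.012,"ax": 0,"ay": 0,"az": 0},
  {"dx": 0,"dy": 0,"dz": -0.03,"ax": 0,"ay": 0,"az": 0},
  {"dx": -0.03,"dy": 0,"dz": -0.06,"ax": 0,"ay": 0,"az": 0},
  {"dx": -0.06,"dy": 0,"dz": -0.08,"ax": 0,"ay": 0,"az": 0},
  {"dx": -0.08,"dy": 0,"dz": -0.08,"ax": 0,"ay": 0,"az": 0},
  {"dx": -0.08,"dy": 0,"dz": -0.08,"ax": 0,"ay": 0,"az": 0},
  {"dx": -0.08,"dy": 0,"dz": -0.08,"ax": 0,"ay": 0,"az": 0},
  {"dx": -0.08,"dy": 0,"dz": -0.08,"ax": 0,"ay": 0,"az": 0},
])

```text
time: 17.7
tool_pos: [0.5501, 0.1208, 0.161]
tool_rot: [[0.193, 0.981, -0.001], [0.981, -0.193, 0.0], [0.0, -0.001, -1.0]]
force: [-0.2, 1.4, 0.1]
grip_width: 0.001
gripper_force: 0.0
```

```bash
python3 - <<'E'
from h import *
s=read_state();a=cams.grab_frame('wrist')[:,:,::-1];b=cams.grab_frame('side')[:,:,::-1]
print(s['tool_pos'],s['force'])
K,V=cam('wrist',s);u=topix(K,V,(.566,.2,.085));x,y=[int(max(0,t-60)) for t in u];print(u)
A=cv2.resize(a[y:y+120,x:x+120],(400,400),interpolation=2)
K,V=cam('side');u=topix(K,V,(.566,.2,.08));x,y=[int(t-35) for t in u]
cv2.imwrite('pics/w6.png',np.hstack([A,cv2.resize(b[y:y+70,x:x+70],(400,400),interpolation=2)]))
E
```

```text
[0.55011464 0.12076997 0.16096337] [-0.23672403  1.42257748  0.0540311 ]
[326.41315461 118.18209023]
```

View pics/w6.png

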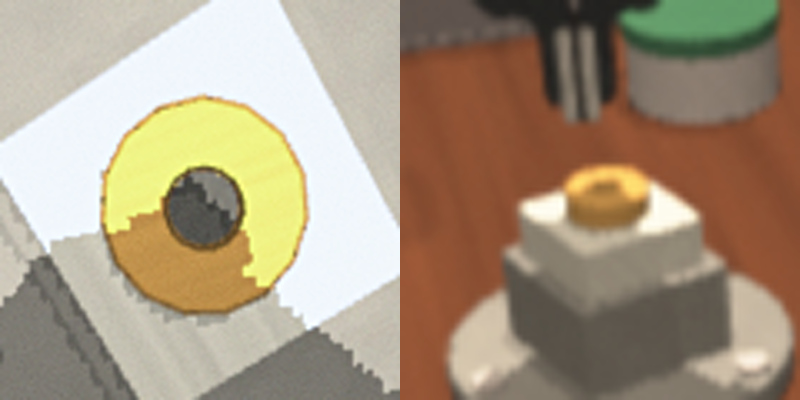

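The flange sits flush on the hub face, the hub is back up, and the arm is clear. Handing in.

```bash
python3 -c "
from cell import job
print(job.sign_off())"
```

```text
the job is handed in; nothing more can be done
None
```

I pressed the middle bronze bushing home in the hub's bore, with its flange looking flush on the face and the hub back up, and handed the job in at about 18 s; the sign-off returned no verdict. The last push was about 16 N, roughly 6.5 mm of sink and well short of the stop, and I didn't touch the other two bushings.

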